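# Set the tension of the cup-lid press and close a cup

## Task

Close the lidded dip cup that waits in the counter-top press: first turn the press's bar knob clockwise, letting go and gripping afresh as often as needed, until the tip of the sprung arm points into the gap between the two prongs of the set mark. Only then push the plunger straight down until it bottoms on its stop, keep it there for a moment, and let it spring all the way back up. Leave the set mark where it stands, and the things round the press too.

Things in the scene. Friction and masses are not known exactly. Their poses are not given: they have to be found in the camera images.
- press: grey cup-lid press, fixed; origin on the worktop, x to its back, y left, z up. Base plate x -125..45, y -150..150 mm, 14 mm high. Left: gear housing (x -20..45, y 35..135, top 70 mm) with the bar knob. Right: column and head (top 119 mm) with the plunger over a white dip cup. Front left: sprung arm and scale, below 40 mm; the arm pivots on a vertical axis at x -45, y 120 mm
- knob_grip (a point): middle of the black knob's grip bar, on the knob's vertical axis (press x 12, y 85 mm), 105 mm above the worktop. The bar is 72 mm long, 22 mm wide, 32 mm high (from 87 to 119 mm above the worktop) on a hub of 22 mm radius; this frame's x axis runs along the bar, z up, and it turns with the knob
- tension_knob (a joint): turn of the knob: 0 at first, grows clockwise from above, stop at 4.8 rad; takes 0.2 Nm, stays where left. Drives a rod 5 mm a radian onto the sprung arm 30 mm from its pivot: once it bears, 0.005*turn grows as 0.030*tan(pointer). Before that the knob turns free by 0.3 to 1.1 rad (different each time) and the pointer stays at 0. In all 1.5 to 4.2 rad are needed; turning back slackens
- pointer (a joint): swing of the sprung arm (steel, 125 mm from pivot to tip), rad: 0 at rest, pointing to the press's right (-y); grows clockwise from above as the tip swings to the front, to 0.65. It follows the rod and springs back if pushed by hand
- pointer_tip (a point): the tip of the sprung arm, 125 mm from its pivot, 33 mm above the worktop
- set_mark (a joint): where the set mark stands, rad about the same pivot and in the same sense as joint pointer (0.25 to 0.43, different every time): the pointer is right when it reads the same
- mark_gap (a point): the point where the pointer's tip should stand: at the mouth of the gap between the set mark's two upright prongs (gap 14 mm, prongs 9 mm wide, tops 38 mm above the worktop, just outside the tip's path), 125 mm from the pivot, 33 mm above the worktop
- plunger (a joint): stroke of the plunger, m: 0 up, 0.018 down on its stop; spring 4 N at the top of the stroke rising to 10 N at the stop, a little friction; returns by itself
- plunger_top (a point): centre of the top of the plunger's round black button (52 mm across, 18 mm thick), at press x -8, y -85 mm, 155 mm above the worktop when up
- red_cup: red lidded dip cup, 69 mm wide, 34 mm high, loose beside the press; a bystander, origin at the centre of its underside
- shaker: glass shaker with steel cap, 73 mm wide, 119 mm high, loose beside the press; a bystander, origin at the centre of its underside
- bell: counter call bell, 82 mm wide, 67 mm high; a bystander, origin at the centre of its underside
- can: drinks can, 66 mm wide, 115 mm high; a bystander, origin at the centre of its underside
- bottle: sauce bottle, 47x78 mm, 188 mm high; a bystander, origin at the centre of its underside
- tip_box: wooden tip box, 127x154x114 mm; a bystander, origin at the centre of its underside
- carton: white take-out carton, 140x130x63 mm; a bystander, origin at the centre of its underside

How it is judged:
On the way, in this order (a step that is already met when the one before it is completed fails the run):
1. the pointer's tip stands in the gap of the set mark, the plunger still up (horizontal distance between pointer_tip and mark_gap below 0.006 m and value of joint plunger below 0.003 m), for 0.3 s.
2. the plunger is down on its stop, the pointer still in the gap (horizontal distance between pointer_tip and mark_gap below 0.006 m and value of joint plunger above 0.0165 m), for 0.2 s.
At the end, for the whole second after the job is handed in: The pointer's tip stands within 6 mm of the middle of the set mark's gap, the plunger has been down on its stop (past 16.5 of 18 mm) and is back up within 2 mm, and the set mark stands within 5 mm of where it stood (horizontal distance between pointer_tip and mark_gap below 0.006 m and value of joint plunger below 0.002 m and distance of mark_gap from where it was at the start of the episode below 0.005 m); the robot touches nothing.
It fails at once if the plunger is pushed more than 6 mm down while the pointer is off the set mark (not (horizontal distance between pointer_tip and mark_gap below 0.006 m) and value of joint plunger above 0.006 m).
It fails at once if the set mark is moved more than 5 mm (distance of mark_gap from where it was at the start of the episode above 0.005 m).
It fails at once if a thing round the press is shifted more than 30 mm or tipped over (distance of any of red_cup, shaker, bell, can, bottle, tip_box, carton from where it was at the start of the episode above 0.03 m or angle between any of red_cup, shaker, bell, can, bottle, tip_box, carton's own z axis and vertical above 0.5 rad).
It also fails if it takes over 72 s, if anything falls off the work surface, if the arm or the gripper's body presses on something with over 40 N, if the wrist force passes 120 N, or if a joint passes its speed limit or range.

## Robot

A 7-joint arm with a two-finger parallel gripper is mounted at the origin on a cart in front of the work surface, level with it; the furniture and walls round the work are solid. World frame = base frame: x ahead of the robot, y to its left, z up, the work surface at z = 0. Lengths are in m, angles in rad, forces in N, time in s.
With the tool pointing down it reaches from about 0.425 to 0.8 m from the base axis. Payload 8.3 kg.
Tool frame: the origin (TCP) lies at the very end of the fingers, on their centre line; the grasp point (between the pads) lies 19 mm behind it; z points along the fingers, x is the direction in which the jaws open and shut, and the axes are right-handed (so a half turn about z gives the same grasp; the last joint's range is limited). The gripper opens to 85 mm and grips with 20 to 120 N. Pads are 22 mm wide; open, the fingers measure 114 mm over their backs; the gripper's body (76 mm by 85 mm) begins 54 mm behind the grasp point. The pads swing forward as they close: fully open they stand 13 mm farther back than shut.
Start: joints at [-0.063, 0.383, 0.016, 1.37, -0.006, 1.388, -0.046], TCP at [0.625, 0, 0.231] pointing down, gripper open.
Joint ranges: [-2.95, 2.95], [-0.25, 2.06], [-1.52, 1.56], [0.18, 2.33], [-1.44, 4.58], [0.02, 2.06], [-3.01, 3.01]. Speed limits (rad/s): [2.39, 2.39, 3.01, 3.01, 3.14, 3.14, 3.14].

## Interface

Orientations are given as a rotation vector (axis times angle).
In Python, from cell import telemetry, viewer, workorder gives the robot as it stands.
- The arm moves only by the tool jog_arm, never from a script. Its argument "motion" is a list of rows, each an object with "slide": the shift along the tool's x, y, z in m, a list of three; "turn": the turn, a rotation vector about the tool's x, y, z in rad, a list of three; "gripper": the closure, from -1 (fully open) to 1 (shut). In form: [{"slide": [x, y, z], "turn": [ax, ay, az], "gripper": gripper}, ...]. A call has 1 to 20 rows; each row is the pose to reach, as a shift and turn from the pose measured when the call began, along the tool's axes at that moment; what a row does not reach only later rows make up. A row lasts 1/10 s, in which the tool goes at most 50 mm and 8.59 degrees, less where a joint would pass 70% of its speed; a pose out of reach is approached as far as the arm can. A call with a gripper value outside its range is refused whole. The fingers move at their own pace and stop on an object; "newtons" is the grip in N (left out, the last holds). Time passes only in rows, so rows that repeat a pose let the fingers close. It gives the time, the measured TCP pose, the force and the opening at its end, in the units of the state.
- telemetry.get_state(): the state, without advancing time (a new reading comes with each control period).
- viewer.get_image(name): name is "scene" or "side" or "wrist"; returns a dict with "color" (400x640x3 uint8, red, green, blue), "fov_y" (degrees; the focal length in pixels is half the picture's height over the tangent of half this angle, whatever the lens; pixels are square), "cx", "cy" (the principal point, pixels), "camera_from_world" (4x4, takes a point from world to camera coordinates). Camera axes: x right, y down, z forward; pixel columns grow to the right and rows downward; lengths in m; the calibration is good to about 2 mm. A picture is of the moment at which its call begins. There is no depth.
- workorder.finish_job(): hands the job in, once; it reports no verdict.
The state is a dict: "time": time; "qpos": joint angles; "dq": joint speeds; "joint_efforts": joint torques, N m; "position": TCP position; "tcp_rot": TCP orientation; "contact_force": force on the tool from outside, world axes, zero at the start; "ft_torque": the same for the moment, N m; "grip_width": finger opening in m.
Only numpy, scipy, OpenCV 4.12 (cv2) and the standard library are available. Lean on these libraries where they do the work, as an engineer would, in place of code of your own. Each camera call takes 0.05 s, during which the arm holds its last target.

## Working session

There is one attempt and no reset: what is moved stays moved. The work goes in short steps, Python scripts to look and compute and a tool call to move; the robot and the scene stay as the last step left them, time stands still between calls to the robot, and variables do not carry over. Pictures are saved under pics/ and viewed, and the job is handed in when it is done.

Besides the shell and the picture viewer there is one more tool, called after "Call:" by a JSON object that holds its "op" and its "data", one argument or row to a line. jog_arm: Moves the arm, as the interface text tells. Its arguments: {"type":"object","properties":{"motion":{"type":"array","items":{"type":"object","properties":{"slide":{"type":"array","items":{"type":"number"}},"turn":{"type":"array","items":{"type":"number"}},"gripper":{"type":"number"}}}},"newtons":{"type":"number"}},"required":["motion"]}

```bash
ls; mkdir -p pics; cat > h.py <<'E'
import numpy as np, cv2
from cell import telemetry, viewer, workorder
def snap(name, fn):
    im=viewer.get_image(name); cv2.imwrite('pics/'+fn, im['color'][:,:,::-1])
    np.savez('pics/'+fn[:-4]+'.npz', **{k:np.asarray(v) for k,v in im.items()})
    return im
def load(fn): return {k:v for k,v in np.load('pics/'+fn+'.npz').items()}
def K(im):
    f=200/np.tan(np.radians(float(im['fov_y']))/2); return f
def ray(im,u,v):
    f=K(im); d=np.array([(u-im['cx'])/f,(v-im['cy'])/f,1.]); T=im['camera_from_world']; R=T[:3,:3]
    return -R.T@T[:3,3], R.T@d
def onz(im,u,v,z):
    o,d=ray(im,u,v); return o+d*(z-o[2])/d[2]
def proj(im,p):
    T=im['camera_from_world']; c=T[:3,:3]@np.asarray(p,float)+T[:3,3]; f=K(im)
    return np.array([f*c[0]/c[2]+im['cx'], f*c[1]/c[2]+im['cy']])
E
python3 - <<'E'
from h import *
for n in ['scene','side','wrist']:
    im=snap(n,n+'0.png'); print(n,im['fov_y'],im['cx'],im['cy'],ray(im,320,200))
print(telemetry.get_state())
E
```

```text
pics
scene 53.78195689086883 323.9361286901432 197.44541119325135 (array([ 0.04718263, -0.86410759,  1.15260776]), array([ 0.32984763,  0.64881695, -0.68584159]))
side 44.536351880325405 313.9902466055123 195.72441470763604 (array([-0.08102223, -1.06460692,  0.95861148]), array([ 0.42425964,  0.72738489, -0.53957669]))
wrist 65.86215799143864 319.85911279754566 195.78183011066497 (array([0.6247865 , 0.08448291, 0.37218495]), array([-0.00180906, -0.33475376, -0.94240303]))
{'time': 0.15, 'qpos': array([-0.06291448,  0.38409097,  0.01637239,  1.37089751, -0.00630334,
        1.38819012, -0.04652001]), 'dq': array([ 1.41987485e-03, -2.37396605e-03,  5.66600500e-04, -2.60750461e-03,
       -1.25872886e-05,  6.77388081e-04, -7.99054770e-04]), 'joint_efforts': array([ 3.13456680e-03, -6.28150821e+01,  8.46451297e-01, -3.72163582e+01,
        1.68576470e-02,  1.09401988e-02, -6.53258235e-05]), 'position': array([6.24617771e-01, 5.34328262e-05, 2.30486806e-01]), 'tcp_rot': array([ 3.14158219e+00,  9.52903555e-05, -2.41446323e-03]), 'contact_force': array([ 0.09863263, -0.57571713,  0.71687318]), 'ft_torque': array([-0.00562868,  0.03247714, -0.00274777]), 'grip_width': 0.08504330644360414}
```

View pics/scene0.png

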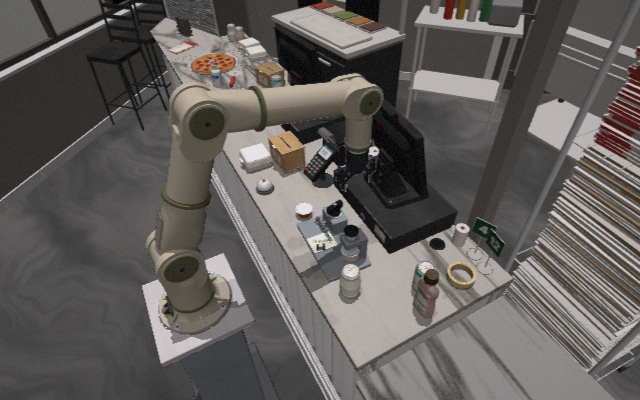

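View pics/side0.png

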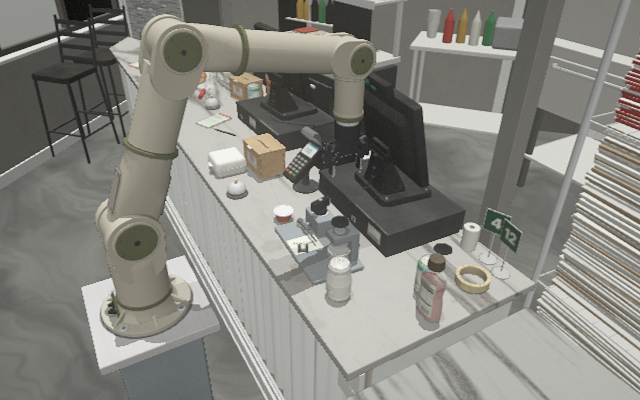

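View pics/wrist0.png

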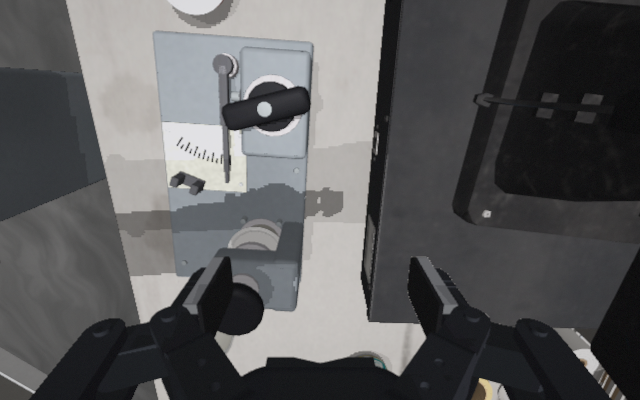

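```bash
python3 - <<'E'
from h import *
im=load('wrist0')
P=lambda n,u,v,z:print(n,onz(im,u,v,z).round(4))
P('FL',153,31,.014);P('BL',313,42,.014);P('FR',177,276,.014)
P('knob',264,109,.119);P('plunger',238,309,.155)
P('pivot',226,64,.04);P('tip',227,182,.033)
P('prongA',179,178,.038);P('prongB',197,186,.038)
a=onz(im,227,113,.119);b=onz(im,306,99,.119);print(a,b)
big=cv2.resize(im['color'][20:330,130:330,::-1],None,fx=2.6,fy=1.9*1.37/1,interpolation=cv2.INTER_CUBIC)
c=im['color'][20:220,140:330,::-1];cv2.imwrite('pics/z.png',cv2.resize(c,None,fx=3,fy=3,interpolation=cv2.INTER_CUBIC))
E
```

```text
FL [0.4505 0.1431 0.014 ]
BL [0.6166 0.1329 0.014 ]
FR [ 0.4318 -0.1516  0.014 ]
knob [0.5799 0.0708 0.119 ]
plunger [ 0.5548 -0.091   0.155 ]
pivot [0.5307 0.1096 0.04  ]
tip [ 0.5177 -0.0143  0.033 ]
prongA [ 0.4658 -0.0083  0.038 ]
prongB [ 0.4849 -0.0177  0.038 ]
[0.55035418 0.06774128 0.119     ] [0.61325666 0.07841481 0.119     ]
```

View pics/z.png

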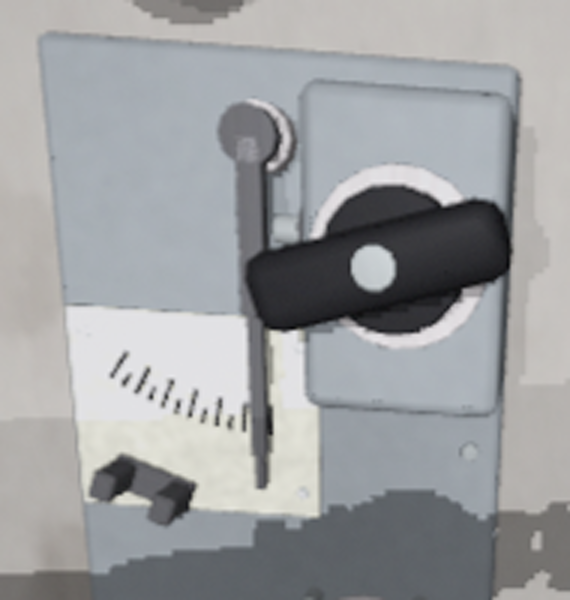

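```bash
python3 - <<'E'
from h import *
im=load('wrist0')
piv=onz(im,140+247/3,20+132/3,.038); tip=onz(im,140+261/3,20+486/3,.033)
A=onz(im,175,181.7,.038);B=onz(im,196.7,187.7,.038)
print(piv,tip,A,B,np.linalg.norm(tip-piv))
f=lambda p:np.arctan2(-(p-piv)[0],-(p-piv)[1])
print([f(p) for p in(tip,A,B)],[np.linalg.norm((p-piv)[:2]) for p in(A,B)])
print((f(A)+f(B))/2-f(tip), (f(A)+f(B))/2-.063)
for z in (0,.1,.2):print(onz(im,367,320,z),onz(im,390,20,z))
for n in('scene','side'):
    s=load(n+'0');c=proj(s,[.56,0,.05]).astype(int);print(n,c)
    cv2.imwrite('pics/z%s.png'%n,cv2.resize(s['color'][c[1]-75:c[1]+75,c[0]-90:c[0]+110,::-1],None,fx=4,fy=4,interpolation=cv2.INTER_CUBIC))
E
```

```text
[0.5264237  0.10977122 0.038     ] [ 0.51773904 -0.01434879  0.033     ] [ 0.46069091 -0.01263763  0.038     ] [ 0.48427353 -0.0196768   0.038     ] 0.12452389700688617
[np.float64(0.06985606136161593), np.float64(0.49280281595612263), np.float64(0.3147877387618327)] [np.float64(0.13894145410731978), np.float64(0.13613753171493326)]
0.33393921599736176 0.3407952773589777
[ 0.69353903 -0.23527705  0.        ] [0.69848937 0.15603579 0.        ]
[ 0.67506635 -0.14936279  0.1       ] [0.67868662 0.1368107  0.1       ]
[ 0.65659367 -0.06344852  0.2       ] [0.65888386 0.11758561 0.2       ]
scene [338 229]
side [325 230]
```

View pics/zside.png

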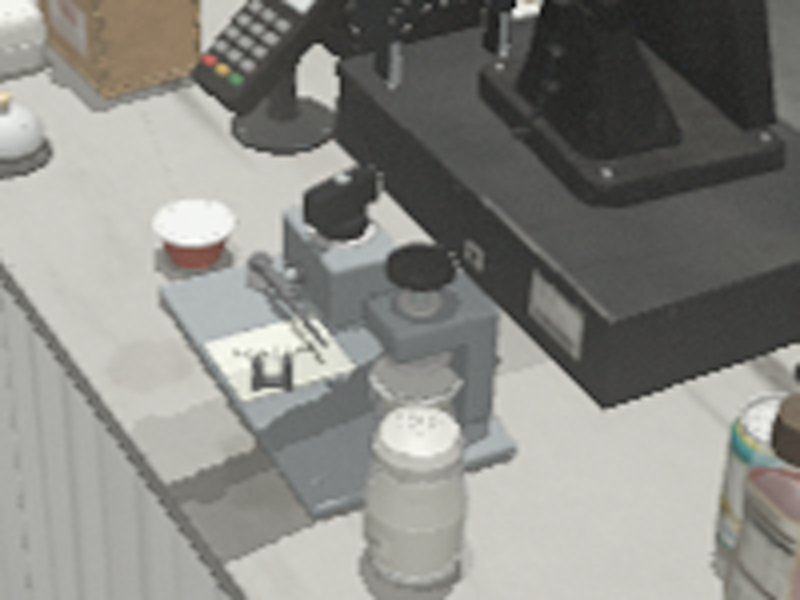

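View pics/zscene.png

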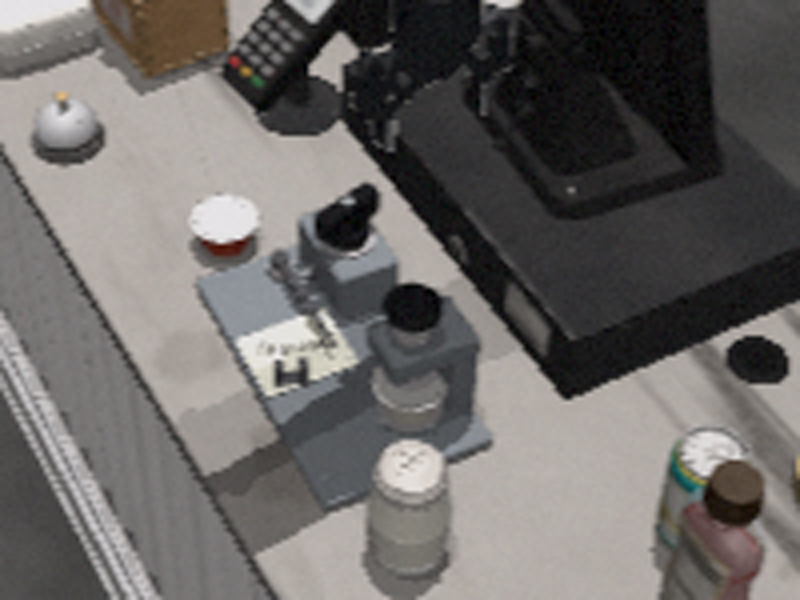

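Call:
{"op": "jog_arm", "data": {
  "motion": [
    {"slide": [-0.043,-0.072,0.03],"turn": [0,0,-0.6],"gripper": -1},
    {"slide": [-0.043,-0.072,0.03],"turn": [0,0,-0.6],"gripper": -1},
    {"slide": [-0.043,-0.072,0.03],"turn": [0,0,-0.6],"gripper": -1},
    {"slide": [-0.043,-0.072,0.03],"turn": [0,0,-1.2],"gripper": -1},
    {"slide": [-0.043,-0.072,0.03],"turn": [0,0,-1.2],"gripper": -1},
    {"slide": [-0.043,-0.072,0.03],"turn": [0,0,-1.2],"gripper": -1},
    {"slide": [-0.043,-0.072,0.03],"turn": [0,0,-1.74],"gripper": -1},
    {"slide": [-0.043,-0.072,0.03],"turn": [0,0,-1.74],"gripper": -1},
    {"slide": [-0.043,-0.072,0.03],"turn": [0,0,-1.74],"gripper": -1},
    {"slide": [-0.043,-0.072,0.03],"turn": [0,0,-1.74],"gripper": -1},
    {"slide": [-0.043,-0.072,0.03],"turn": [0,0,-1.74],"gripper": -1},
    {"slide": [-0.043,-0.072,0.03],"turn": [0,0,-1.74],"gripper": -1},
    {"slide": [-0.043,-0.072,0.03],"turn": [0,0,-1.74],"gripper": -1},
    {"slide": [-0.043,-0.072,0.03],"turn": [0,0,-1.74],"gripper": -1}
  ]
}}

```text
time: 1.55
position: [0.5814, 0.0719, 0.2003]
tcp_rot: [-2.028, -2.397, 0.002]
contact_force: [-0.3, -0.4, 0.0]
grip_width: 0.0857
```

```bash
python3 - <<'E'
from h import *
im=snap('wrist','wrist1.png');s=telemetry.get_state();print(s['position'],s['tcp_rot'],s['qpos'],s['time'])
print(proj(im,[.582,.072,.119]), ray(im,320,200)[0])
E
```

```text
[0.58146776 0.0719625  0.20038214] [-2.02815519e+00 -2.39737645e+00  1.98203255e-03] [ 0.03555592  0.33167487 -0.2724916   1.51849948  0.09056508  1.30571809
  1.49056714] 1.6
[317.82788962 205.37036128] [0.49939333 0.05908241 0.34230561]
```

View pics/wrist1.png

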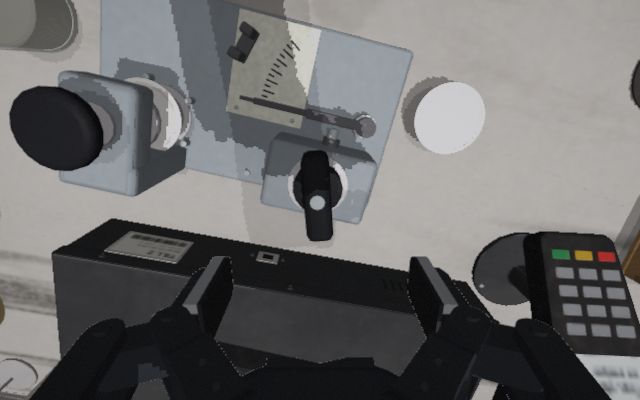

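```bash
python3 - <<'E'
from h import *
a=load('wrist0');b=load('wrist1')
def tri(pa,pb):
    M=np.zeros((3,3));r=np.zeros(3)
    for im,p in((a,pa),(b,pb)):
        o,d=ray(im,*p);d/=np.linalg.norm(d);Q=np.eye(3)-np.outer(d,d);M+=Q;r+=Q@o
    return np.linalg.solve(M,r)
print('knob',tri((264.5,109),(317,202.5)),onz(b,317,202.5,.12))
print('tip',tri((227,182),(240,97)),onz(b,240,97,.033));print('piv',onz(b,366,122,.038))
print('plg b',onz(b,57,128,.155)); print('mark',[onz(b,*p,.038) for p in((237,54),(248,28))])
E
```

```text
knob [0.58014123 0.07090982 0.11806931] [0.57942037 0.07093162 0.12      ]
tip [ 0.5173587  -0.01465344  0.03180361] [ 0.51728298 -0.01432608  0.033     ]
piv [0.51977126 0.10837023 0.038     ]
plg b [ 0.54587396 -0.09117223  0.155     ]
mark [array([ 0.48058775, -0.01890805,  0.038     ]), array([ 0.45810972, -0.01108384,  0.038     ])]
```

Call:
{"op": "jog_arm", "data": {
  "motion": [
    {"slide": [0,0,0.04],"gripper": -1},
    {"slide": [0,0,0.08],"gripper": -1},
    {"slide": [0,0,0.108],"gripper": -1},
    {"slide": [0,0,0.108],"gripper": -1},
    {"slide": [0,0,0.108],"gripper": -1},
    {"slide": [0,0,0.108],"gripper": -1}
  ],
  "newtons": 40
}}

```text
validation failed for argument at $.mo...
```

Call:
{"op": "jog_arm", "data": {
  "motion": [
    {"slide": [0,0.001,0.04],"turn": [0,0,0],"gripper": -1},
    {"slide": [0,0.001,0.08],"turn": [0,0,0],"gripper": -1},
    {"slide": [0,0.001,0.108],"turn": [0,0,0],"gripper": -1},
    {"slide": [0,0.001,0.108],"turn": [0,0,0],"gripper": -1},
    {"slide": [0,0.001,0.108],"turn": [0,0,0],"gripper": -1},
    {"slide": [0,0.001,0.108],"turn": [0,0,0],"gripper": -1}
  ],
  "newtons": 40
}}

```text
time: 2.2
position: [0.5837, 0.0725, 0.0947]
tcp_rot: [2.029, 2.397, 0.002]
contact_force: [-0.2, 0.9, 0.8]
grip_width: 0.0856
```

Call:
{"op": "jog_arm", "data": {
  "motion": [
    {"slide": [-0.001,-0.004,0.004],"turn": [0,0,0],"gripper": -1},
    {"slide": [-0.001,-0.004,0.004],"turn": [0,0,0],"gripper": -1},
    {"slide": [-0.001,-0.004,0.004],"turn": [0,0,0],"gripper": -1},
    {"slide": [-0.001,-0.004,0.004],"turn": [0,0,0],"gripper": 1},
    {"slide": [-0.001,-0.004,0.004],"turn": [0,0,0],"gripper": 1},
    {"slide": [-0.001,-0.004,0.004],"turn": [0,0,0],"gripper": 1},
    {"slide": [-0.001,-0.004,0.004],"turn": [0,0,0],"gripper": 1},
    {"slide": [-0.001,-0.004,0.004],"turn": [0,0,0],"gripper": 1},
    {"slide": [-0.001,-0.004,0.004],"turn": [0,0,0],"gripper": 1},
    {"slide": [-0.001,-0.004,0.004],"turn": [0,0,0],"gripper": 1},
    {"slide": [-0.001,-0.004,0.004],"turn": [0,0,0],"gripper": 1}
  ],
  "newtons": 40
}}

```text
time: 3.3
position: [0.5802, 0.0695, 0.091]
tcp_rot: [2.03, 2.395, 0.001]
contact_force: [-1.2, -5.3, 5.2]
grip_width: 0.0214
```

Call:
{"op": "jog_arm", "data": {
  "motion": [
    {"slide": [0.001,0,0],"turn": [0,0,0.12],"gripper": 1},
    {"slide": [0.001,0,0],"turn": [0,0,0.24],"gripper": 1},
    {"slide": [0.001,0,0],"turn": [0,0,0.36],"gripper": 1},
    {"slide": [0.001,0,0],"turn": [0,0,0.48],"gripper": 1},
    {"slide": [0.001,0,0],"turn": [0,0,0.6],"gripper": 1},
    {"slide": [0.001,0,0],"turn": [0,0,0.72],"gripper": 1},
    {"slide": [0.001,0,0],"turn": [0,0,0.84],"gripper": 1},
    {"slide": [0.001,0,0],"turn": [0,0,0.96],"gripper": 1},
    {"slide": [0.001,0,0],"turn": [0,0,1.08],"gripper": 1},
    {"slide": [0.001,0,0],"turn": [0,0,1.2],"gripper": 1},
    {"slide": [0.001,0,0],"turn": [0,0,1.2],"gripper": 1},
    {"slide": [0.001,0,0],"turn": [0,0,1.2],"gripper": 1}
  ]
}}

```text
time: 4.5
position: [0.5801, 0.0696, 0.0909]
tcp_rot: [3.027, 0.833, 0.002]
contact_force: [-0.7, -5.4, 2.4]
grip_width: 0.0217
```

```bash
cat > look.py <<'E'
import sys
from h import *
n=sys.argv[1];st=telemetry.get_state();print(st['position'],st['tcp_rot'],st['qpos'].round(2),st['contact_force'],st['ft_torque'],st['grip_width'],st['time'])
t=[]
for c in('wrist','side','scene'):
    s=snap(c,c+n+'.png')
    if c=='wrist': continue
    q=proj(s,[.56,0,.05]).astype(int)
    t.append(cv2.resize(s['color'][q[1]-75:q[1]+75,q[0]-80:q[0]+60,::-1],None,fx=2.8,fy=2.8,interpolation=cv2.INTER_CUBIC))
cv2.imwrite('pics/pair'+n+'.png',np.hstack(t))
E
python3 look.py 2
```

```text
[0.58006788 0.06963736 0.09094536] [3.02673711e+00 8.33294670e-01 2.08343845e-03] [-0.14  0.4  -0.05  1.67  0.02  1.07  0.34] [-0.65919053 -5.365189    2.4466482 ] [-1.12691835  0.22385669 -0.11623005] 0.021665236798711025 4.5
```

View pics/pair2.png

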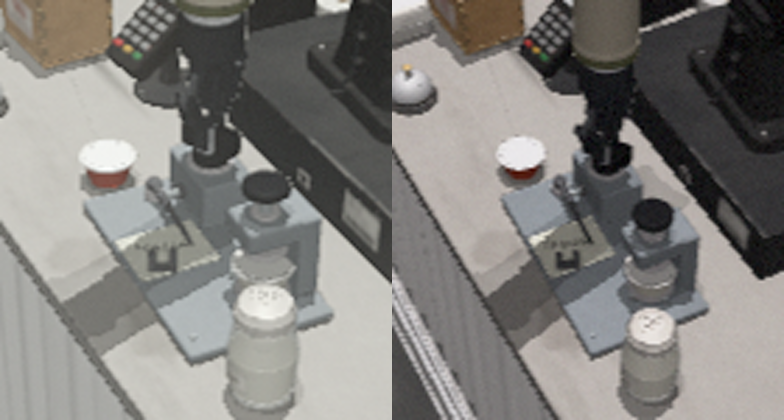

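View pics/wrist2.png

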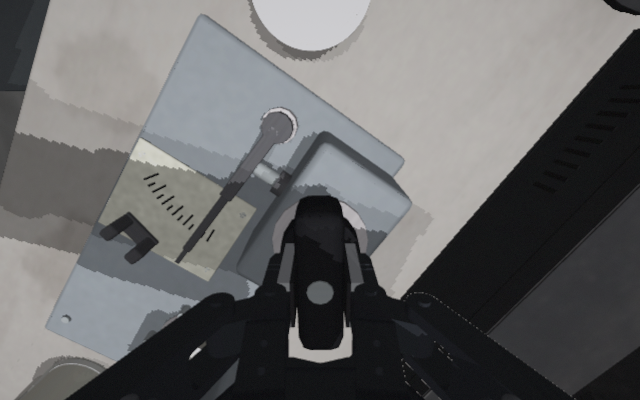

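```bash
cat > ang.py <<'E'
from h import *
def ang(im,tip,A,B,piv=np.array([.5255,.1095])):
    f=lambda p:np.arctan2(-(p[0]-piv[0]),-(p[1]-piv[1]))
    t=onz(im,*tip,.033);a=onz(im,*A,.038);b=onz(im,*B,.038)
    print('tip',t,f(t)-.065,'mark',a,b,f(a)-.065,f(b)-.065,(f(a)+f(b))/2-.065)
E
python3 - <<'E'
from ang import *
ang(load('wrist0'),(227,182),(175,182),(197,188))
im=load('wrist2');ang(im,(180,262),(107,221),(135,249)); print(onz(im,277,125,.038))
cv2.imwrite('pics/z2.png',cv2.resize(im['color'][90:290,80:320,::-1],None,fx=3,fy=3,interpolation=cv2.INTER_CUBIC))
E
```

```text
tip [ 0.51773904 -0.01434879  0.033     ] -0.0024170067548108243 mark [ 0.46063804 -0.01298951  0.038     ] [ 0.48456883 -0.02003264  0.038     ] 0.421992157339288 0.24106226581939155 0.3315272115793398
tip [ 0.51019591 -0.01309852  0.033     ] 0.05918853789831867 mark [ 0.45557952 -0.004874    0.038     ] [ 0.47948751 -0.01569269  0.038     ] 0.48371015575566495 0.28720857998533356 0.3854593678704992
[0.52498451 0.11156559 0.038     ]
```

View pics/z2.png

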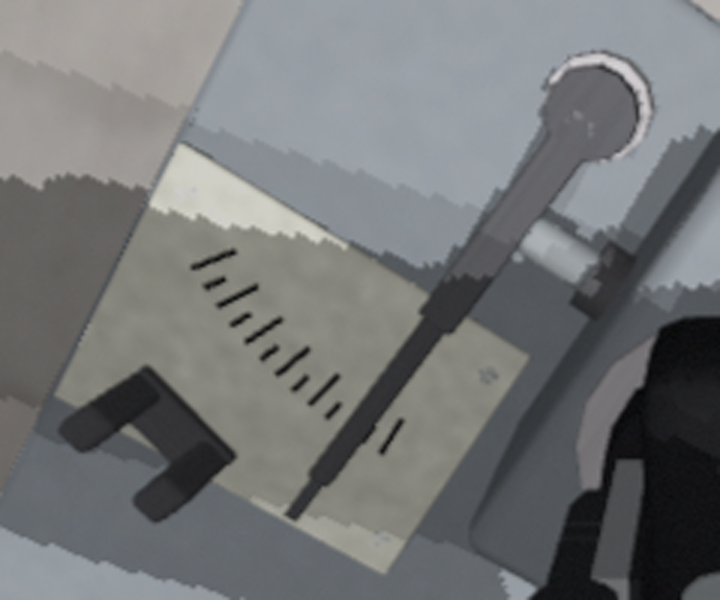

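```bash
python3 - <<'E'
from ang import *
im=load('wrist2');ang(im,(177.5,262),(106,235),(130,257))
for p in ([.5174,-.0145,.033],[.4605,-.0125,.038],[.4825,-.0195,.038],[.4605,-.0125,.014],[.4825,-.0195,.014]): print((proj(im,p)-[80,90])*3)
E
```

```text
tip [ 0.50861429 -0.01404135  0.033     ] 0.07083893488890677 mark [ 0.45838115 -0.01553656  0.038     ] [ 0.47864354 -0.02366665  0.038     ] 0.4276475897811006 0.2733338109018362 0.3504907003414684
[325.01792318 533.3380887 ]
[ 91.12261006 429.04433164]
[171.60849108 495.04275307]
[151.22049037 387.95841001]
[222.78537733 448.7327395 ]
```

Call:
{"op": "jog_arm", "data": {
  "motion": [
    {"slide": [0,0,0],"turn": [0,0,0.12],"gripper": 1},
    {"slide": [0,0,0],"turn": [0,0,0.24],"gripper": 1},
    {"slide": [0,0,0],"turn": [0,0,0.36],"gripper": 1},
    {"slide": [0,0,0],"turn": [0,0,0.48],"gripper": 1},
    {"slide": [0,0,0],"turn": [0,0,0.6],"gripper": 1},
    {"slide": [0,0,0],"turn": [0,0,0.72],"gripper": 1},
    {"slide": [0,0,0],"turn": [0,0,0.84],"gripper": 1},
    {"slide": [0,0,0],"turn": [0,0,0.96],"gripper": 1},
    {"slide": [0,0,0],"turn": [0,0,1.08],"gripper": 1},
    {"slide": [0,0,0],"turn": [0,0,1.2],"gripper": 1},
    {"slide": [0,0,0],"turn": [0,0,1.32],"gripper": 1},
    {"slide": [0,0,0],"turn": [0,0,1.44],"gripper": 1},
    {"slide": [0,0,0],"turn": [0,0,1.5],"gripper": 1},
    {"slide": [0,0,0],"turn": [0,0,1.5],"gripper": 1},
    {"slide": [0,0,0],"turn": [0,0,1.5],"gripper": 1}
  ]
}}

```text
time: 6.15
position: [0.5803, 0.0695, 0.091]
tcp_rot: [2.787, -1.449, 0.005]
contact_force: [1.8, -2.2, 1.6]
grip_width: 0.0211
```

```bash
python3 look.py 3
```

```text
[0.58031757 0.0695455  0.09098338] [ 2.78681041 -1.44948252  0.00452025] [-0.35  0.4   0.22  1.68 -0.1   1.07 -1.06] [ 1.8465068  -2.15610985  1.62727746] [-0.72439272 -0.19806579 -0.08546063] 0.021125152926436182 6.15
```

View pics/pair3.png

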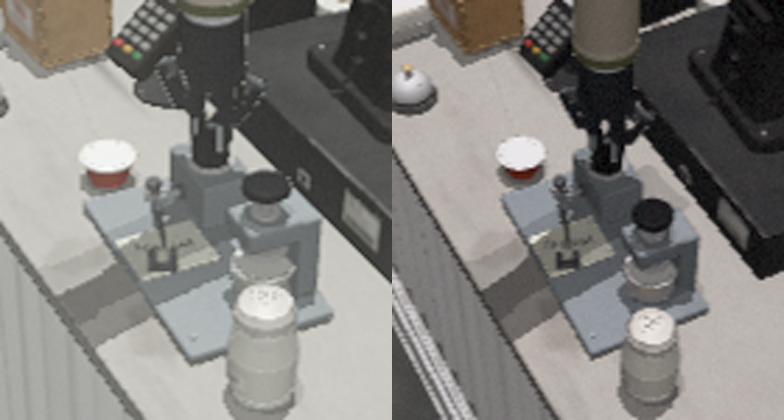

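View pics/wrist3.png

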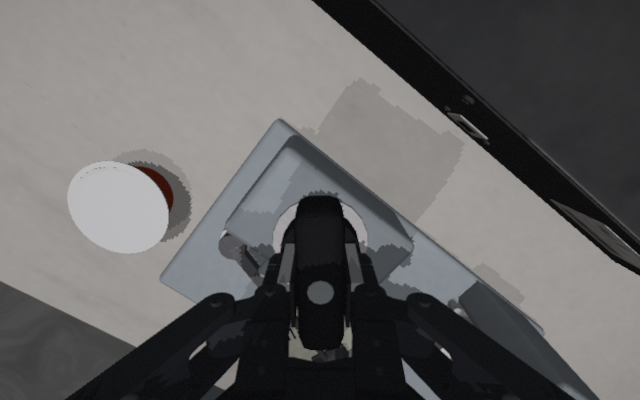

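```bash
cat > zm.py <<'E'
import sys
from h import *
n=sys.argv[1];t=[]
for c in('side','scene'):
    im=load(c+n);q=proj(im,[.49,.02,.03]).astype(int);print(c,q-20)
    t.append(cv2.resize(im['color'][q[1]-25:q[1]+25,q[0]-25:q[0]+25,::-1],None,fx=8,fy=8,interpolation=cv2.INTER_CUBIC))
cv2.imwrite('pics/zm%s.png'%n,np.hstack(t))
E
python3 zm.py 3
```

```text
side [282 218]
scene [299 216]
```

View pics/zm3.png

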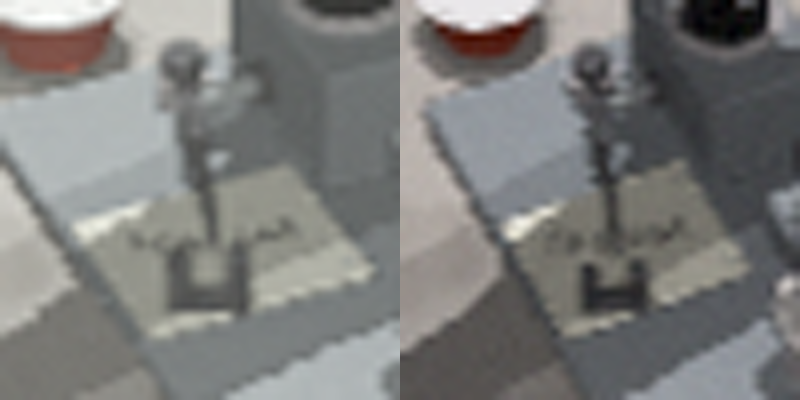

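Call:
{"op": "jog_arm", "data": {
  "motion": [
    {"slide": [0,0,0],"turn": [0,0,0],"gripper": -1},
    {"slide": [0,0,0],"turn": [0,0,0],"gripper": -1},
    {"slide": [0,0,0],"turn": [0,0,0],"gripper": -1},
    {"slide": [0,0,0],"turn": [0,0,0],"gripper": -1},
    {"slide": [0,0,0],"turn": [0,0,0],"gripper": -1},
    {"slide": [0,0,0],"turn": [0,0,0],"gripper": -1},
    {"slide": [0,0,-0.04],"turn": [0,0,0],"gripper": -1},
    {"slide": [0,0,-0.08],"turn": [0,0,0],"gripper": -1},
    {"slide": [0,0,-0.11],"turn": [0,0,-0.15],"gripper": -1},
    {"slide": [0,0,-0.11],"turn": [0,0,-0.3],"gripper": -1},
    {"slide": [0,0,-0.11],"turn": [0,0,-0.45],"gripper": -1},
    {"slide": [0,0,-0.11],"turn": [0,0,-0.6],"gripper": -1},
    {"slide": [0,0,-0.11],"turn": [0,0,-0.75],"gripper": -1},
    {"slide": [0,0,-0.11],"turn": [0,0,-0.9],"gripper": -1},
    {"slide": [0,0,-0.11],"turn": [0,0,-1.05],"gripper": -1},
    {"slide": [0,0,-0.11],"turn": [0,0,-1.2],"gripper": -1},
    {"slide": [0,0,-0.11],"turn": [0,0,-1.2],"gripper": -1},
    {"slide": [0,0,-0.11],"turn": [0,0,-1.2],"gripper": -1}
  ]
}}

```text
time: 8.1
position: [0.58, 0.0696, 0.201]
tcp_rot: [3.118, 0.368, 0.003]
contact_force: [-0.5, 0.1, -0.1]
grip_width: 0.0852
```

```bash
python3 look.py 4; python3 zm.py 4
```

```text
[0.58001406 0.06964597 0.20097483] [3.11828912 0.36752958 0.00328388] [-0.23  0.31  0.06  1.54 -0.02  1.29  0.07] [-0.54444152  0.13428537 -0.07979507] [ 0.06856441  0.04481785 -0.00473793] 0.08519738163107701 8.1
side [282 218]
scene [299 216]
```

View pics/wrist4.png

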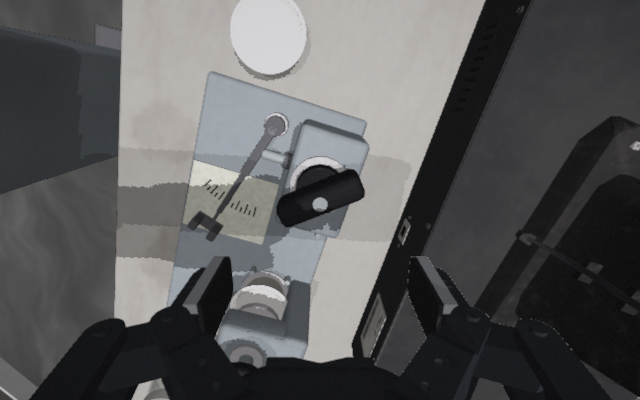

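View pics/zm4.png

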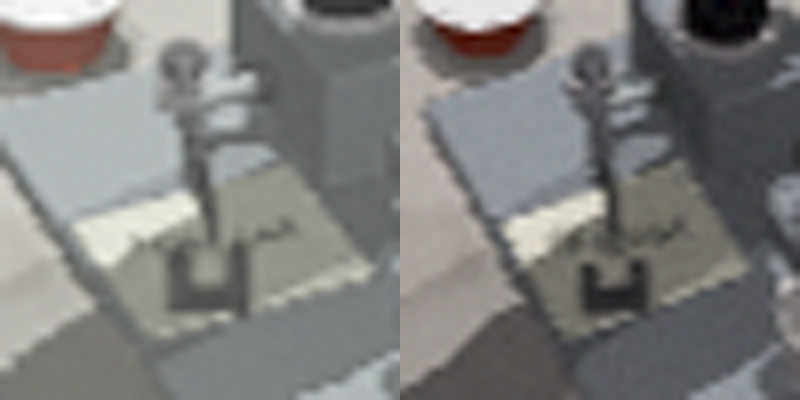

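```bash
python3 - <<'E'
from h import *
im=load('wrist4')
cv2.imwrite('pics/z4.png',cv2.resize(im['color'][165:255,170:270,::-1],None,fx=7,fy=6.6,interpolation=cv2.INTER_CUBIC))
E
```

```text
(no output)
```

View pics/z4.png

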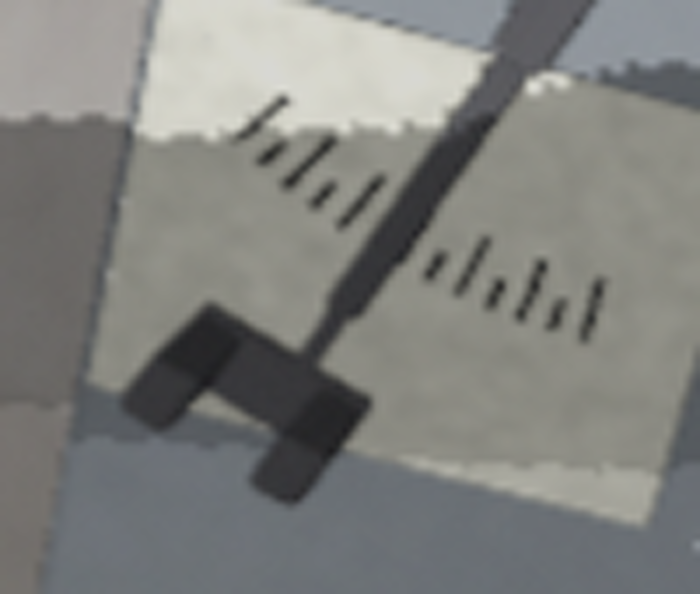

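```bash
python3 - <<'E'
from ang import *
im=load('wrist4')
c=lambda x,y:(170+x/7,165+y/6.6)
ang(im,c(308,360),c(145,418),c(272,490))   # outer top edges mid
ang(im,c(308,360),c(182,368),c(310,448))   # inner top edges
ang(im,c(308,360),c(163,393),c(291,469))
print('piv',onz(im,275,125,.038),'knob',onz(im,320,204,.12))
piv=onz(im,275,125,.038)[:2];ang(im,c(308,360),c(163,393),c(291,469),piv)
E
```

```text
tip [ 0.47980329 -0.00418335  0.033     ] 0.3171990232620015 mark [ 0.45793242 -0.01780347  0.038     ] [ 0.47856666 -0.02632959  0.038     ] 0.4229516531730642 0.26768802126436136 0.3453198372187128
tip [ 0.47980329 -0.00418335  0.033     ] 0.3171990232620015 mark [ 0.46253169 -0.0075529   0.038     ] [ 0.48337755 -0.01728581  0.038     ] 0.42854273394177567 0.2557600971557111 0.34215141554874334
tip [ 0.47980329 -0.00418335  0.033     ] 0.3171990232620015 mark [ 0.46016727 -0.01267394  0.038     ] [ 0.48098093 -0.0217911   0.038     ] 0.42606100118362294 0.26191961467939057 0.34399030793150676
piv [0.52597342 0.11106008 0.038     ] knob [0.58001677 0.07160689 0.12      ]
tip [ 0.47980329 -0.00418335  0.033     ] 0.3160505030197055 mark [ 0.46016727 -0.01267394  0.038     ] [ 0.48098093 -0.0217911   0.038     ] 0.4237905276277686 0.2615443499096802 0.34266743876872435
```

Call:
{"op": "jog_arm", "data": {
  "motion": [
    {"slide": [0,0,0],"turn": [0,0,0.15],"gripper": -1},
    {"slide": [0,0,0],"turn": [0,0,0.3],"gripper": -1},
    {"slide": [0,0,0],"turn": [0,0,0.45],"gripper": -1},
    {"slide": [0,0,0],"turn": [0,0,0.6],"gripper": -1},
    {"slide": [0,0,0],"turn": [0,0,0.75],"gripper": -1},
    {"slide": [0,0,0],"turn": [0,0,0.9],"gripper": -1},
    {"slide": [0,0,0],"turn": [0,0,1.05],"gripper": -1},
    {"slide": [0,0,0],"turn": [0,0,1.2],"gripper": -1},
    {"slide": [0,0,0],"turn": [0,0,1.2],"gripper": -1},
    {"slide": [0,0,0],"turn": [0,0,1.2],"gripper": -1},
    {"slide": [0,0,0.04],"turn": [0,0,1.2],"gripper": -1},
    {"slide": [0,0,0.08],"turn": [0,0,1.2],"gripper": -1},
    {"slide": [0,0,0.11],"turn": [0,0,1.2],"gripper": -1},
    {"slide": [0,0,0.11],"turn": [0,0,1.2],"gripper": -1},
    {"slide": [0,0,0.11],"turn": [0,0,1.2],"gripper": -1}
  ]
}}

```text
time: 9.75
position: [0.5804, 0.0695, 0.0915]
tcp_rot: [2.785, -1.453, 0.004]
contact_force: [1.0, 0.6, 0.7]
grip_width: 0.0853
```

Call:
{"op": "jog_arm", "data": {
  "motion": [
    {"slide": [0,0,0],"turn": [0,0,0],"gripper": 1},
    {"slide": [0,0,0],"turn": [0,0,0],"gripper": 1},
    {"slide": [0,0,0],"turn": [0,0,0],"gripper": 1},
    {"slide": [0,0,0],"turn": [0,0,0],"gripper": 1},
    {"slide": [0,0,0],"turn": [0,0,0],"gripper": 1},
    {"slide": [0,0,0],"turn": [0,0,0],"gripper": 1},
    {"slide": [0,0,0],"turn": [0,0,0],"gripper": 1},
    {"slide": [0,0,0],"turn": [0,0,0],"gripper": 1},
    {"slide": [0,0,0],"turn": [0,0,0.08],"gripper": 1},
    {"slide": [0,0,0],"turn": [0,0,0.16],"gripper": 1},
    {"slide": [0,0,0],"turn": [0,0,0.19],"gripper": 1},
    {"slide": [0,0,0],"turn": [0,0,0.19],"gripper": 1},
    {"slide": [0,0,0],"turn": [0,0,0.19],"gripper": 1}
  ]
}}

```text
time: 11.05
position: [0.5808, 0.0696, 0.0923]
tcp_rot: [-2.634, 1.711, -0.005]
contact_force: [-2.3, -0.5, 6.7]
grip_width: 0.0215
```

Call:
{"op": "jog_arm", "data": {
  "motion": [
    {"slide": [0,0,0],"turn": [0,0,0],"gripper": -1},
    {"slide": [0,0,0],"turn": [0,0,0],"gripper": -1},
    {"slide": [0,0,0],"turn": [0,0,0],"gripper": -1},
    {"slide": [0,0,0],"turn": [0,0,0],"gripper": -1},
    {"slide": [0,0,0],"turn": [0,0,0],"gripper": -1},
    {"slide": [0,0,0],"turn": [0,0,0],"gripper": -1},
    {"slide": [0,0,-0.04],"turn": [0,0,0],"gripper": -1},
    {"slide": [0,0,-0.08],"turn": [0,0,0],"gripper": -1},
    {"slide": [0,0,-0.12],"turn": [0,0,-0.15],"gripper": -1},
    {"slide": [0,0,-0.15],"turn": [0,0,-0.3],"gripper": -1},
    {"slide": [0,0,-0.15],"turn": [0,0,-0.45],"gripper": -1},
    {"slide": [0,0,-0.15],"turn": [0,0,-0.6],"gripper": -1},
    {"slide": [0,0,-0.15],"turn": [0,0,-0.75],"gripper": -1},
    {"slide": [0,0,-0.15],"turn": [0,0,-0.9],"gripper": -1},
    {"slide": [0,0,-0.15],"turn": [0,0,-1.05],"gripper": -1},
    {"slide": [0,0,-0.15],"turn": [0,0,-1.2],"gripper": -1},
    {"slide": [0,0,-0.15],"turn": [0,0,-1.3],"gripper": -1},
    {"slide": [0,0,-0.15],"turn": [0,0,-1.3],"gripper": -1},
    {"slide": [0,0,-0.15],"turn": [0,0,-1.3],"gripper": -1}
  ]
}}

```text
time: 12.95
position: [0.5803, 0.0697, 0.2423]
tcp_rot: [3.132, 0.227, 0.004]
contact_force: [0.0, -0.4, -0.3]
grip_width: 0.0854
```

```bash
python3 look.py 5; python3 - <<'E'
from h import *
im=load('wrist5');q=proj(im,[.478,-.01,.033]).astype(int);print(q-[50,45])
cv2.imwrite('pics/z5.png',cv2.resize(im['color'][q[1]-45:q[1]+45,q[0]-50:q[0]+50,::-1],None,fx=7,fy=6.6,interpolation=cv2.INTER_CUBIC))
E
```

```text
[0.58030177 0.06971886 0.24229384] [3.13181849 0.22701365 0.00419148] [-0.25  0.29  0.1   1.48 -0.03  1.38 -0.01] [ 0.00375048 -0.41564459 -0.2616677 ] [0.07659983 0.01303743 0.01715983] 0.08537063197874495 12.95
[177 172]
```

View pics/z5.png

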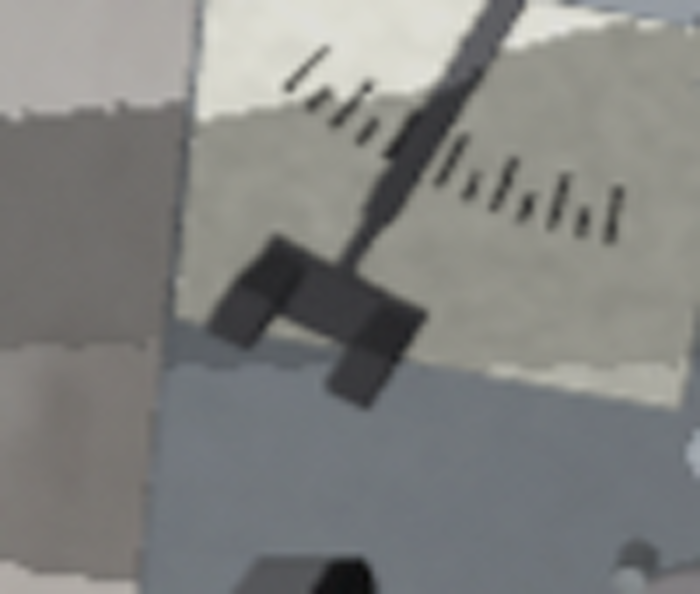

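View pics/wrist5.png

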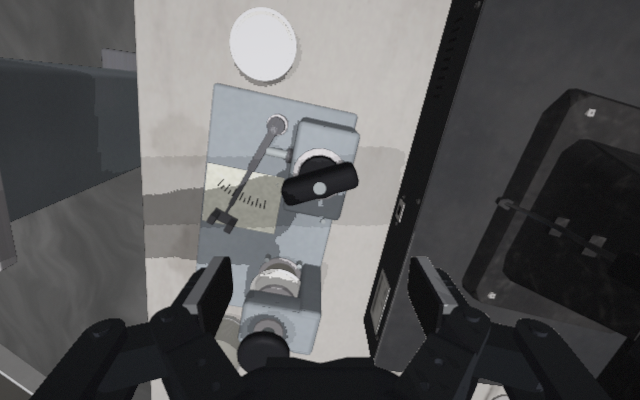

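```bash
python3 - <<'E'
from ang import *
im=load('wrist5')
c=lambda x,y:(177+x/7,172+y/6.6)
for piv in (np.array([.5255,.1095]),onz(im,277,124,.038)[:2]):
  print(piv);ang(im,c(346,270),c(242,316),c(363,375),piv)
print('knob',onz(im,319,188,.12),'pl',onz(im,264,352,.155))
E
python3 zm.py 5
```

```text
[0.5255 0.1095]
tip [ 0.47599521 -0.0034774   0.033     ] 0.34798368385204004 mark [ 0.45988521 -0.0130028   0.038     ] [ 0.48126962 -0.02193189  0.038     ] 0.42673490265114095 0.2596220755095469 0.34317848908034393
[0.5270739  0.11214429]
tip [ 0.47599521 -0.0034774   0.033     ] 0.35099238591165755 mark [ 0.45988521 -0.0130028   0.038     ] [ 0.48126962 -0.02193189  0.038     ] 0.4277127483680081 0.26419772387668866 0.3459552361223484
knob [0.57959582 0.07150423 0.12      ] pl [ 0.54995786 -0.08615217  0.155     ]
side [282 218]
scene [299 216]
```

View pics/zm5.png

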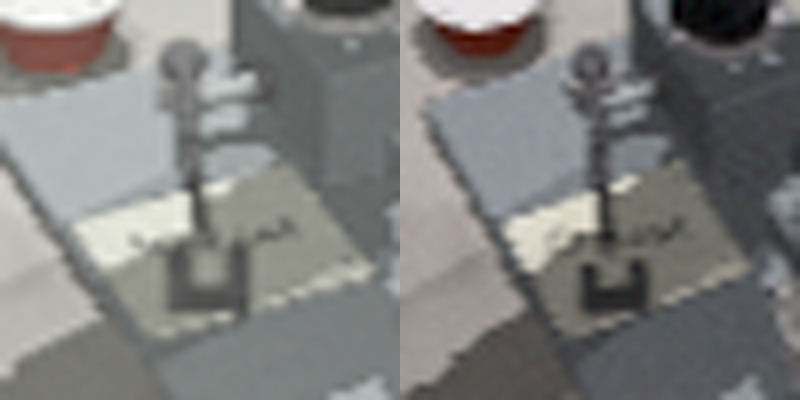

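Call:
{"op": "jog_arm", "data": {
  "motion": [
    {"slide": [-0.014,0.04,0],"turn": [0,0,0],"gripper": 1},
    {"slide": [-0.028,0.08,0],"turn": [0,0,0],"gripper": 1},
    {"slide": [-0.042,0.12,0],"turn": [0,0,0],"gripper": 1},
    {"slide": [-0.055,0.16,0],"turn": [0,0,0],"gripper": 1},
    {"slide": [-0.055,0.16,0.02],"turn": [0,0,0],"gripper": 1},
    {"slide": [-0.055,0.16,0.04],"turn": [0,0,0],"gripper": 1},
    {"slide": [-0.055,0.16,0.05],"turn": [0,0,0],"gripper": 1},
    {"slide": [-0.055,0.16,0.05],"turn": [0,0,0],"gripper": 1},
    {"slide": [-0.055,0.16,0.05],"turn": [0,0,0],"gripper": 1},
    {"slide": [-0.055,0.16,0.05],"turn": [0,0,0],"gripper": 1}
  ]
}}

```text
time: 14.1
position: [0.55, -0.0963, 0.1936]
tcp_rot: [3.131, 0.23, 0.007]
contact_force: [-0.4, 0.1, 0.8]
grip_width: -0.0
```

```bash
python3 look.py 6;python3 - <<'E'
from h import *
for n in('wrist6','side6','scene6'):
    im=load(n);print(n,proj(im,[.549,-.096,.155]))
E
```

```text
[ 0.55002554 -0.09632232  0.19360009] [3.13124829 0.22979274 0.00694971] [-0.04  0.26  0.19  1.63 -0.05  1.26  0.3 ] [-0.42754569  0.07567237  0.83433668] [-0.03374689  0.02539885  0.02896268] -4.2047447931574996e-05 14.1
wrist6 [317.97189645 229.15749069]
side6 [339.27663527 219.06021801]
scene6 [350.05759828 228.35072428]
```

View pics/pair6.png

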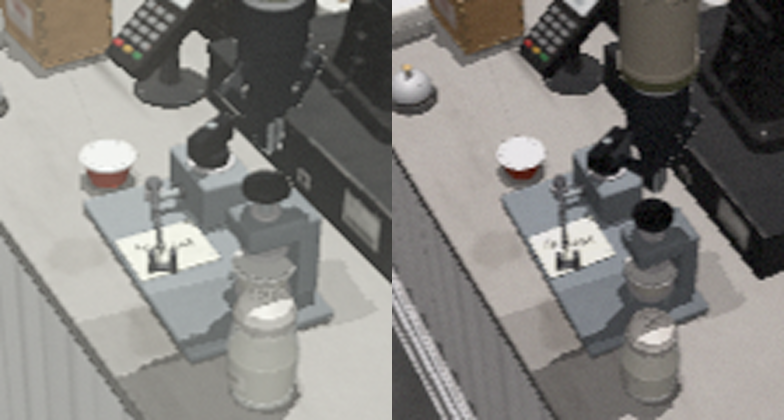

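View pics/wrist6.png

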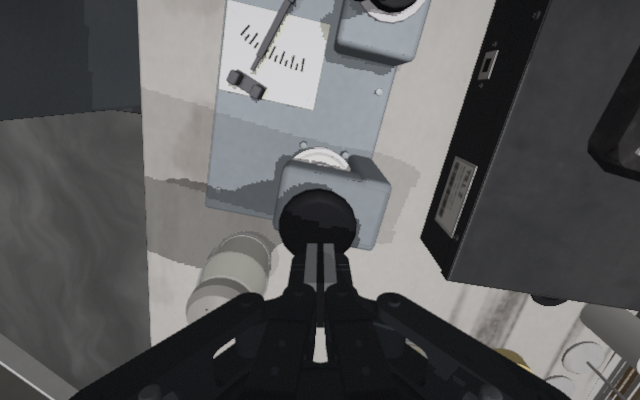

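Call:
{"op": "jog_arm", "data": {
  "motion": [
    {"slide": [0,0,0.02],"turn": [0,0,0],"gripper": 1},
    {"slide": [0,0,0.032],"turn": [0,0,0],"gripper": 1},
    {"slide": [0,0,0.04],"turn": [0,0,0],"gripper": 1},
    {"slide": [0,0,0.044],"turn": [0,0,0],"gripper": 1},
    {"slide": [0,0,0.048],"turn": [0,0,0],"gripper": 1},
    {"slide": [0,0,0.052],"turn": [0,0,0],"gripper": 1},
    {"slide": [0,0,0.054],"turn": [0,0,0],"gripper": 1},
    {"slide": [0,0,0.056],"turn": [0,0,0],"gripper": 1},
    {"slide": [0,0,0.056],"turn": [0,0,0],"gripper": 1},
    {"slide": [0,0,0.056],"turn": [0,0,0],"gripper": 1}
  ]
}}

```text
time: 15.25
position: [0.5496, -0.0964, 0.1381]
tcp_rot: [3.132, 0.229, 0.005]
contact_force: [-5.6, 1.4, 7.7]
grip_width: -0.0003
```

Call:
{"op": "jog_arm", "data": {
  "motion": [
    {"slide": [0,0,0.001],"turn": [0,0,0],"gripper": 1},
    {"slide": [0,0,0.0015],"turn": [0,0,0],"gripper": 1},
    {"slide": [0,0,0.002],"turn": [0,0,0],"gripper": 1},
    {"slide": [0,0,0.002],"turn": [0,0,0],"gripper": 1},
    {"slide": [0,0,0.002],"turn": [0,0,0],"gripper": 1}
  ]
}}

```text
time: 15.75
position: [0.5495, -0.0964, 0.1372]
tcp_rot: [3.132, 0.229, 0.006]
contact_force: [-4.7, 0.6, 7.8]
grip_width: 0.0001
```

Call:
{"op": "jog_arm", "data": {
  "motion": [
    {"slide": [0,0,0.001],"turn": [0,0,0],"gripper": 1},
    {"slide": [0,0,0.002],"turn": [0,0,0],"gripper": 1},
    {"slide": [0,0,0.003],"turn": [0,0,0],"gripper": 1},
    {"slide": [0,0,0.003],"turn": [0,0,0],"gripper": 1},
    {"slide": [0,0,0.003],"turn": [0,0,0],"gripper": 1}
  ]
}}

```text
time: 16.25
position: [0.5497, -0.0964, 0.137]
tcp_rot: [3.132, 0.229, 0.008]
contact_force: [-10.0, 1.2, 20.4]
grip_width: 0.0001
```

```bash
python3 look.py 7
```

```text
[ 0.5496678  -0.09635597  0.1369936 ] [3.13245613 0.22924595 0.0080945 ] [-0.04  0.3   0.19  1.7  -0.06  1.14  0.31] [-9.95549998  1.24976893 20.39543525] [ 0.43245802  2.43062078 -0.00405096] 0.00012682215344009975 16.25
```

View pics/pair7.png

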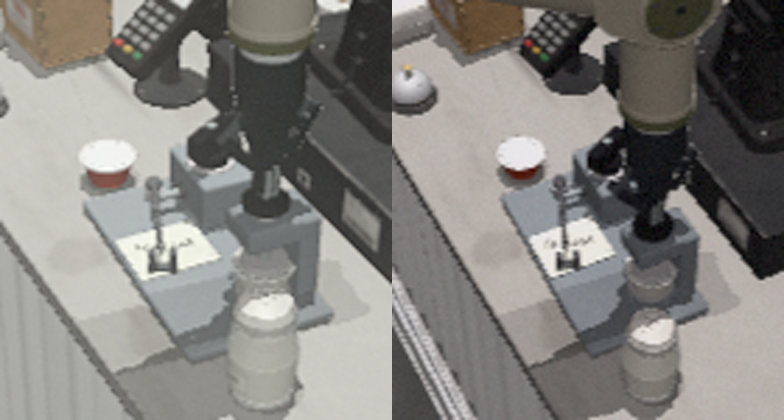

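View pics/wrist7.png

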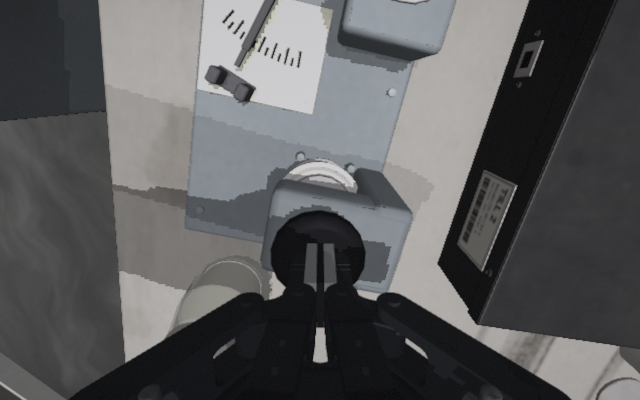

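The force jumped to 20 N while the tool stopped at z 0.137, so the plunger is on its stop. The wrist view shows the button against the head, and the pointer tip at about (237,66) still in line with the gap. I'll hold briefly, then go straight up.

Call:
{"op": "jog_arm", "data": {
  "motion": [
    {"slide": [0,0,0],"turn": [0,0,0],"gripper": 1},
    {"slide": [0,0,0],"turn": [0,0,0],"gripper": 1},
    {"slide": [0,0,0],"turn": [0,0,0],"gripper": 1},
    {"slide": [0,0,0],"turn": [0,0,0],"gripper": 1},
    {"slide": [0,0,-0.01],"turn": [0,0,0],"gripper": 1},
    {"slide": [0,0,-0.025],"turn": [0,0,0],"gripper": 1},
    {"slide": [0,0,-0.05],"turn": [0,0,0],"gripper": 1},
    {"slide": [0,0,-0.08],"turn": [0,0,0],"gripper": 1},
    {"slide": [0,-0.03,-0.1],"turn": [0,0,0],"gripper": 1},
    {"slide": [0,-0.06,-0.1],"turn": [0,0,0],"gripper": 1},
    {"slide": [0,-0.06,-0.1],"turn": [0,0,0],"gripper": 1},
    {"slide": [0,-0.06,-0.1],"turn": [0,0,0],"gripper": 1},
    {"slide": [0,-0.06,-0.1],"turn": [0,0,0],"gripper": 1}
  ]
}}

```text
time: 17.7
position: [0.5404, -0.038, 0.237]
tcp_rot: [3.132, 0.227, 0.008]
contact_force: [0.1, -0.7, -0.2]
grip_width: -0.0
```

```bash
python3 look.py 8; python3 - <<'E'
from h import *
im=load('wrist8');q=proj(im,[.478,-.01,.033]).astype(int);print(q-[50,45])
cv2.imwrite('pics/z8.png',cv2.resize(im['color'][q[1]-45:q[1]+45,q[0]-50:q[0]+50,::-1],None,fx=7,fy=6.6,interpolation=cv2.INTER_CUBIC))
E
```

```text
[ 0.54039459 -0.03804555  0.23695688] [3.13193697 0.22724328 0.00794817] [-0.12  0.19  0.16  1.6  -0.03  1.34  0.18] [ 0.13485953 -0.66130869 -0.20815706] [-0.03696184  0.00470605 -0.03983487] -3.244528995165309e-05 17.7
[216  90]
```

View pics/pair8.png

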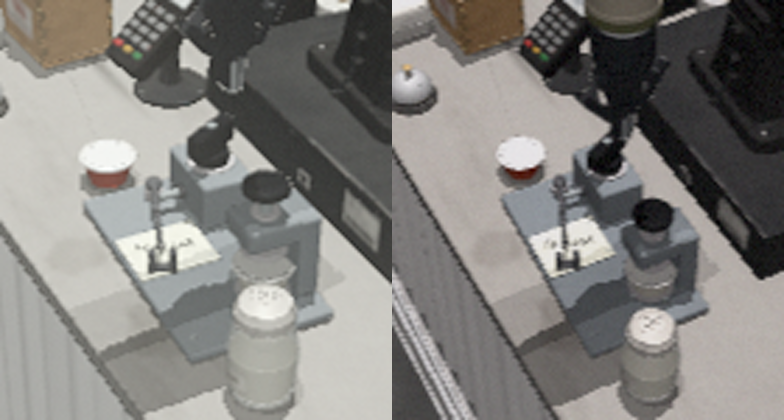

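View pics/z8.png

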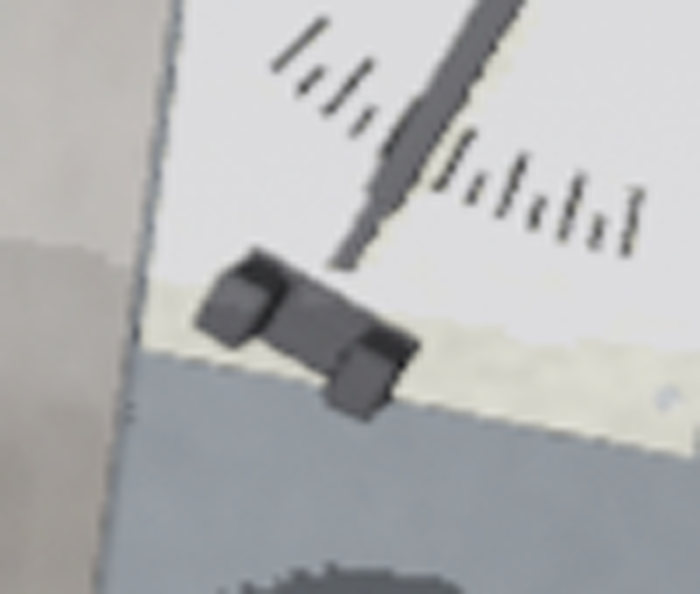

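```bash
python3 - <<'E'
from ang import *
c=lambda x,y:(216+x/7,90+y/6.6)
ang(load('wrist8'),c(341,268),c(230,310),c(362,382))
print(cv2.absdiff(load('side8')['color'][205:235,325:350],load('side5')['color'][205:235,325:350]).mean())
print(workorder.finish_job())
E
```

```text
tip [ 0.47504765 -0.00458772  0.033     ] 0.3513687649722953 mark [ 0.45926817 -0.01320966  0.038     ] [ 0.48074763 -0.02217349  0.038     ] 0.4299352433521499 0.262625399930047 0.34628032164109845
10.393333333333333
the job is handed in; nothing more can be done
None
```

The press cycle is done and the job is handed in at about 18 s of the 72 s allowed; `finish_job()` gives no verdict.

- **Knob:** I turned it clockwise about 2.7 rad in one grip. A look at the wrist camera then put the pointer about 3.4 mm short of the mark. I gripped afresh and added 0.19 rad.
- **Plunger:** I pushed it straight down with the fingers shut. At z 0.137 m the tool stopped and the force rose to 20 N, so it was on its stop. I held it there for about half a second or more, then lifted clear.
- **Last check of the pointer:** it read 0.351 rad against about 0.346 rad for the mark, roughly 0.6 mm at the tip. The wrist image agrees that the tip points into the gap.
- **Last check of the rest:** in the side and scene pictures the plunger is back up and the set mark and surrounding things look unmoved. The robot touched nothing.

Two checks were weak. A pixel comparison of the plunger area before and after gave a mean difference of 10 grey levels; the arm's shadow had moved in between, so I relied on the picture itself. The tip readings did not agree on its distance from the pivot, giving about 122 to 125 mm against the nominal 125 mm. I put that down to calibration error and took the tip-to-mark difference within single images.

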